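# Mount a glaze test tile on the sloping sample board and hold it flush

## Robot

A 6-joint arm with a two-finger parallel gripper is mounted at the origin on the work surface. World frame = base frame: x ahead of the robot, y to its left, z up, the work surface at z = 0. Lengths are in m, angles in degrees, forces in N, time in s.
With the tool pointing down it reaches from about 0.4 to 0.825 m from the base axis. Payload 7 kg.
Tool frame: the origin (TCP) lies midway between the tips of the shut fingers; the grasp point (between the pads) lies 19 mm behind it; z points along the fingers, y is the direction in which the jaws open and shut (so a half turn about z gives the same grasp; the last joint's range is limited). The gripper opens to 88 mm and grips with 3 to 60 N. Pads are 19 mm wide; open, the fingers measure 130 mm over their backs; the gripper's body (78 mm by 193 mm) begins 47 mm behind the grasp point.
Start: joints at [89.387, 20.546, 0.682, 0, -70.136, -16.507], TCP at [0.199, 0.645, 0.227] pointing down, gripper open.
Joint ranges: [-176.03, 176.03], [-82.01, 121.73], [-58.28, 71.71], [-173.87, 95.51], [-174.79, -0.11], [-173.66, 173.66]. Speed limits (degrees/s): [136.94, 136.94, 172.46, 180, 180, 180].

## Interface

Orientations are given as a 3x3 rotation matrix whose columns are the frame's x, y, z axes.
In Python, from rig import robot gives the robot as it stands. Calls block until the motion is done:
- robot.goto(position, orientation): joint-space move of the TCP to a pose.
- robot.servo_line(position, ori=None, speed=0.15): straight line of the TCP; ori=None keeps the orientation; speed is the mean speed in m/s.
- robot.movej(angles): joint-space move.
- robot.move_gripper(opening): opening from 0.0 (shut) to 1.0 (fully open); the grip force is fixed at half the most; returns when the fingers have stopped.
- robot.dwell(seconds).
- robot.ik(position, orientation): joint angles nearest the present ones, or None.
- robot.grab_frame(name): name is "scene" or "top"; returns (picture, depth): 420x560x3 uint8, red, green, blue; 420x560 float32, m along the optical axis (not along the pixel's ray), 0 where there is no reading.
- robot.camera_info(name): a dict with "vfov" (degrees; the focal length in pixels is half the picture's height over the tangent of half this angle, whatever the lens; pixels are square), "cx", "cy" (the principal point, pixels), "view" (4x4, takes a point from world to camera coordinates). Camera axes: x right, y down, z forward; pixel columns grow to the right and rows downward; lengths in m; the calibration is good to about 2 mm. A picture is of the moment at which its call begins. camera_info takes no time and is no camera call.
A pose or a line that the arm cannot do raises robot.Unreachable and nothing moves.
- robot.job_done(): hands the job in, once; it reports no verdict.
Readings, each from a call of its own:
- robot.read_t(): time.
- robot.read_qpos(): joint angles.
- robot.read_qvel(): joint speeds.
- robot.read_effort(): joint torques, N m.
- robot.read_position(): TCP position.
- robot.read_tcp_rot(): TCP orientation.
- robot.read_force(): force on the tool from outside, world axes, zero at the start.
- robot.read_ft_torque(): the same for the moment, N m.
- robot.read_grip_width(): opening from 0.0 (shut) to 1.0 (fully open).
Only numpy, scipy, OpenCV 4.12 (cv2) and the standard library are available. Lean on these libraries where they do the work, as an engineer would, in place of code of your own. Each camera call takes 0.05 s, during which the arm holds its last target.

## Task

Pick up the glaze test tile that lies alone on the bench and bring it, glazed face out, to the one vacant place on the sloping sample board: long side running up the slope, square with the mounted tiles and evenly spaced between the one above and the one below. Tilt it to the slope until its whole back sits flush on both foam mounting pads, press it on gently and stay there while the pads take: finish still gripping the tile and still pressing it flush, do not let go. Do not shift the board's tilt or disturb the jar and the vase.

Things in the scene. Friction and masses are not known exactly. Their poses are not given: they have to be found in the camera images.
- tile: loose stoneware test tile, 80 mm long (own x) by 56 mm wide (own y) by 10 mm thick, about 0.1 kg (varies), lying glazed face up on the bench; origin at the centre of its underside, z out of the glazed face. It may be mounted either way round along its length
- easel: wooden desk easel fixed to the bench, frame 300 mm deep (own x), 296 mm wide over its two steel quadrant arcs (own y), arcs up to 180 mm high at the sides; origin at the centre of its underside, z up; it is set sideways, own +x pointing to the left (+y) or left and back. Its board (320 x 256 mm) is hinged along own y at x = -130, z = 36 mm and rises toward own +x
- board (a joint): tilt of the easel's board about its front hinge, rad: 0 level, grows as the far edge rises; clamped by friction (9 N m) somewhere in 0.35 to 0.70. On it a white sample board with two columns of three places, 95 mm apart up the slope, 116 mm across; five hold bonded tiles (80 x 56 mm, 10 mm proud of the white face), the middle one on the easel's own -y side is vacant
- place (a point): two firm grey foam pads of the vacant place, fixed to the board, each 16 mm up the slope, 44 mm across, 2 mm thick, centred 24 mm below and above the origin. Origin: middle of the place on the pads' outer faces (155 mm up the slope from the hinge, 20 mm off it along the normal); x up the slope, y across, z out of the board. Bare board beside a seated tile: 34 mm outward, 60 mm inward
- jar: bystander: lidded glaze jar, 60 mm across, 75 mm tall, origin at the centre of its underside
- vase: bystander: bud vase of biscuit ware, 64 mm across, 100 mm tall, origin at the centre of its underside
Not all that is in view belongs to the job. What is shaped like the tile but pink or yellow is not meant.

How it is judged:
By the outcome, as a careful person would: the job done as asked, in the order asked, and still so for the second after the job is handed in, while the arm keeps its last pose, push and grip.
It also fails if it takes over 54 s, if anything falls off the work surface, if the arm or the gripper's body presses on something with over 40 N, if the wrist force passes 120 N, or if a joint passes its speed limit or range.

## Working session

There is one attempt and no reset: what is moved stays moved. The work goes in short steps, each a Python script; the robot and the scene stay as the last script left them, time stands still between calls to the robot, and variables do not carry over. Pictures are saved under pics/ and viewed, and the job is handed in when it is done.

```bash
ls; mkdir -p pics; python3 - <<'E'
from rig import robot
import cv2,numpy as np
for n in ("scene","top"):
    p,d=robot.grab_frame(n); cv2.imwrite(f"pics/{n}0.png",p[:,:,::-1]); np.savez(f"{n}0.npz",p=p,d=d)
    i=robot.camera_info(n); print(n,i, (d==0).mean())
print(robot.read_t(),robot.read_tcp_rot(),robot.read_grip_width())
E
```

```text
pics
scene {'vfov': 43.211951058431346, 'cx': 274.48424225384645, 'cy': 207.83228746118428, 'view': array([[-0.51147647,  0.85914181,  0.01634521,  0.21007091],
       [ 0.48043457,  0.30168642, -0.82350952, -0.19116527],
       [-0.71244259, -0.41335294, -0.56706693,  1.82186194],
       [ 0.        ,  0.        ,  0.        ,  1.        ]])} 0.003796768707482993
top {'vfov': 51.625667112856036, 'cx': 279.79205107355676, 'cy': 215.0969877888083, 'view': array([[ 0.01594544, -0.99979287, -0.01264793,  0.06044   ],
       [-0.98478378, -0.01351426, -0.17325784,  0.51358513],
       [ 0.17305102,  0.01521814, -0.98479528,  1.00731487],
       [ 0.        ,  0.        ,  0.        ,  1.        ]])} 0.00383078231292517
0.1 [[ 9.55648974e-01 -2.94507988e-01 -2.88001670e-04]
 [-2.94508095e-01 -9.55647935e-01 -1.41639648e-03]
 [ 1.41911877e-04  1.43839667e-03 -9.99998955e-01]] 1.0022815953293642
```

View pics/scene0.png

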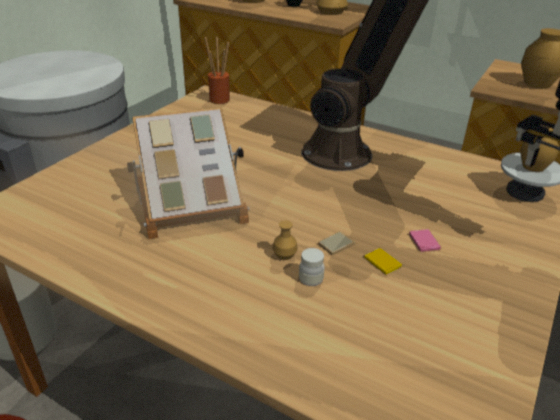

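View pics/top0.png

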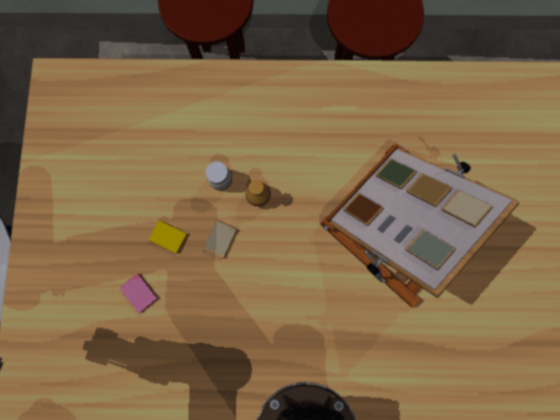

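The scene shows three tile-shaped items: the grey-beige tile at scene (336,243) / top (221,239), a yellow one at top (168,236) and a pink one at top (139,293). The grey-beige tile is the one that fits. The vase is at top (258,193), the jar at (219,176), and the vacant pads at (387,224) and (403,234).

```bash
cat > h.py <<'E'
import numpy as np,cv2
def cam(robot,n):
    i=robot.camera_info(n); f=210/np.tan(np.radians(i['vfov']/2)); return f,i['cx'],i['cy'],np.array(i['view'])
def cloud(d,c):
    f,cx,cy,V=c; v,u=np.mgrid[:420,:560]; P=np.stack([(u-cx)*d/f,(v-cy)*d/f,d],-1)
    return (P-V[:3,3])@V[:3,:3]
def proj(X,c):
    f,cx,cy,V=c; q=np.atleast_2d(X)@V[:3,:3].T+V[:3,3]; return np.stack([f*q[:,0]/q[:,2]+cx,f*q[:,1]/q[:,2]+cy],-1)
def plane(P):
    m=P.mean(0);u,s,vt=np.linalg.svd(P-m,full_matrices=False);n=vt[2]*np.sign(vt[2][2]);return m,n,s[2]/len(P)**.5
E
python3 - <<'E'
from rig import robot
import cv2,numpy as np
from h import *
T=np.load('top0.npz');S=np.load('scene0.npz')
ct=cam(robot,'top');cs=cam(robot,'scene');Ct=cloud(T['d'],ct);Cs=cloud(S['d'],cs)
for (u,v) in [(221,239),(210,260),(168,236),(139,293),(258,193),(219,176),(387,224),(403,234),(364,208),(430,248),(396,173),(428,189),(466,207),(325,225),(395,150),(435,290),(515,203),(375,270),(460,165),(420,300)]:
    print('top',u,v,Ct[v,u].round(3))
for (u,v) in [(336,243),(383,261),(425,240),(286,245),(312,265),(207,152),(210,168),(216,188),(203,126),(172,195),(166,163),(161,132),(151,230),(245,215),(136,118),(222,112),(238,153)]:
    print('scn',u,v,Cs[v,u].round(3))
for n,(x0,y0,x1,y1) in {'top':(100,140,290,330),'scene':(260,210,450,300)}.items():
    im={'top':T,'scene':S}[n]['p'][y0:y1,x0:x1,::-1]; cv2.imwrite(f'pics/{n}crop.png',cv2.resize(im,None,fx=4,fy=4,interpolation=cv2.INTER_CUBIC)[:600,:800])
im=T['p'][135:315,315:530,::-1];cv2.imwrite('pics/board.png',cv2.resize(im,None,fx=3.3,fy=3.3,interpolation=cv2.INTER_CUBIC))
E
```

```text
top 221 239 [0.457 0.214 0.008]
top 210 260 [0.404 0.24  0.004]
top 168 236 [0.462 0.346 0.013]
top 139 293 [0.321 0.41  0.008]
top 258 193 [0.555 0.119 0.098]
top 219 176 [0.6   0.214 0.077]
top 387 224 [ 0.481 -0.17   0.131]
top 403 234 [ 0.455 -0.197  0.16 ]
top 364 208 [ 0.522 -0.126  0.099]
top 430 248 [ 0.421 -0.237  0.207]
top 396 173 [ 0.609 -0.204  0.091]
top 428 189 [ 0.556 -0.257  0.152]
top 466 207 [ 0.506 -0.314  0.207]
top 325 225 [ 0.491 -0.042  0.04 ]
top 395 150 [ 0.678 -0.213  0.053]
top 435 290 [ 0.338 -0.236  0.228]
top 515 203 [ 0.51  -0.401  0.232]
top 375 270 [ 0.378 -0.138  0.15 ]
top 460 165 [ 0.611 -0.329  0.154]
top 420 300 [ 0.315 -0.276  0.001]
scn 336 243 [0.467 0.221 0.009]
scn 383 261 [0.475 0.355 0.013]
scn 425 240 [0.324 0.416 0.005]
scn 286 245 [0.592 0.14  0.053]
scn 312 265 [0.636 0.235 0.063]
scn 207 152 [ 0.458 -0.195  0.154]
scn 210 168 [ 0.486 -0.166  0.125]
scn 216 188 [ 0.524 -0.119  0.096]
scn 203 126 [ 0.422 -0.232  0.21 ]
scn 172 195 [ 0.614 -0.199  0.095]
scn 166 163 [ 0.564 -0.254  0.152]
scn 161 132 [ 0.511 -0.31   0.207]
scn 151 230 [ 0.695 -0.21   0.025]
scn 245 215 [ 0.505 -0.039  0.024]
scn 136 118 [ 0.515 -0.395  0.23 ]
scn 222 112 [ 0.337 -0.227  0.222]
scn 238 153 [ 0.396 -0.133  0.141]
```

View pics/topcrop.png

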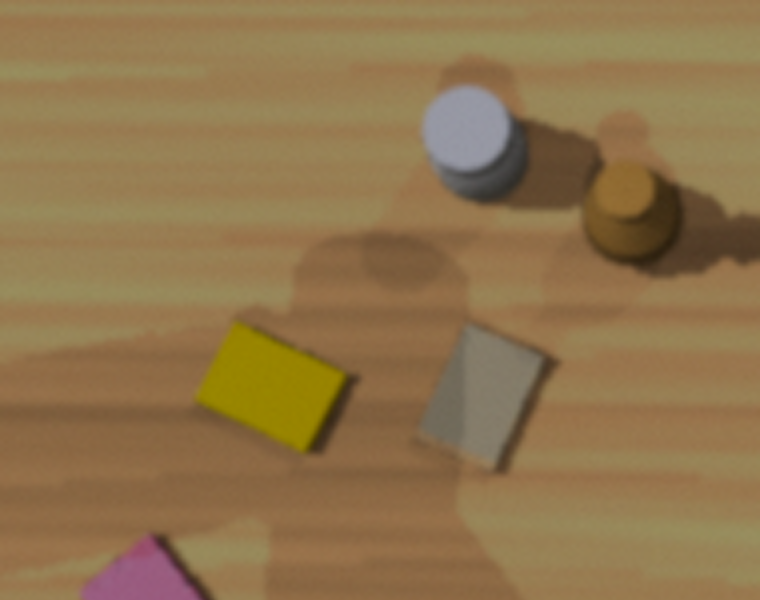

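View pics/board.png

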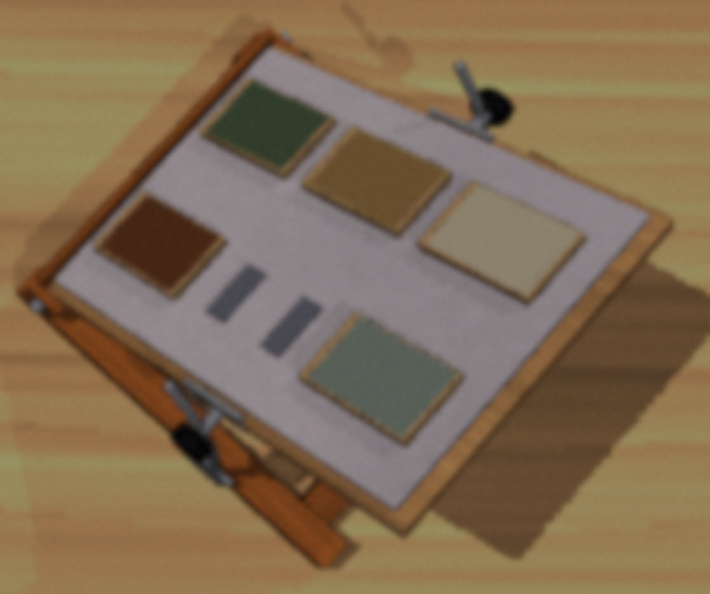

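```bash
cat > est.py <<'E'
from rig import robot
import cv2,numpy as np
from scipy.optimize import least_squares
from h import *
I={n:np.load(n+'0.npz') for n in('top','scene')}
C={n:cam(robot,n) for n in I}
def seg(n,u,v,tol=28,r=2):
    p=cv2.medianBlur(I[n]['p'],3); lab=cv2.cvtColor(p,cv2.COLOR_RGB2LAB).astype(float)
    m=np.median(lab[v-r:v+r+1,u-r:u+r+1].reshape(-1,3),0)
    D=(lab-m)*[.6,1.5,1.5]; k=(np.linalg.norm(D,axis=-1)<tol).astype(np.uint8)
    _,L,st,ce=cv2.connectedComponentsWithStats(k,connectivity=4); l=L[v,u]
    return L==l,ce[l],st[l,4]
E
python3 - <<'E'
from est import *
seeds={'top':{'pad_lo':(387,224),'pad_hi':(403,234),'t_lo':(364,208),'t_hi':(430,248),'o_lo':(396,173),'o_mid':(428,189),'o_hi':(466,207),'tile':(224,237)},
'scene':{'pad_lo':(210,168),'pad_hi':(207,152),'t_lo':(216,188),'t_hi':(203,126),'o_lo':(172,195),'o_mid':(166,163),'o_hi':(161,132),'tile':(336,243)}}
for n in seeds:
    ov=I[n]['p'][:,:,::-1].copy()
    for k,(u,v) in seeds[n].items():
        for tol in (12,18,24):
            m,c,a=seg(n,u,v,tol,1); print(n,k,tol,c.round(2),a)
            if tol==18: ov[m]=(255,0,255)
    b=(150,130,530,320) if n=='top' else (110,90,390,290)
    cv2.imwrite(f'pics/seg_{n}.png',cv2.resize(ov[b[1]:b[3],b[0]:b[2]],None,fx=2.1,fy=2.1,interpolation=cv2.INTER_NEAREST))
for n,pts in (('top',[(410,205),(345,205+2)]),('scene',[(188,165)])):
    cl=cloud(I[n]['d'],C[n])
    for u,v in pts:
        m,nn,s=plane(cl[v-7:v+8,u-7:u+8].reshape(-1,3));print(n,m,nn,s,np.degrees(np.arccos(nn[2])))
E
```

```text
top pad_lo 12 [386.05 223.32] 115
top pad_lo 18 [385.9  223.49] 125
top pad_lo 24 [386.12 223.28] 153
top pad_hi 12 [402.85 233.69] 124
top pad_hi 18 [402.96 233.48] 141
top pad_hi 24 [402.92 233.53] 161
top t_lo 12 [362.74 208.01] 497
top t_lo 18 [362.76 208.22] 532
top t_lo 24 [362.9  208.48] 583
top t_hi 12 [430.53 248.49] 858
top t_hi 18 [430.11 249.41] 1014
top t_hi 24 [429.91 249.37] 1297
top o_lo 12 [395.49 172.4 ] 480
top o_lo 18 [395.25 172.69] 527
top o_lo 24 [395.24 173.19] 580
top o_mid 12 [429.08 189.55] 730
top o_mid 18 [428.86 189.51] 786
top o_mid 24 [428.83 189.44] 825
top o_hi 12 [467.26 206.69] 843
top o_hi 18 [466.41 206.04] 976
top o_hi 24 [447.92 206.26] 13096
top tile 12 [219.88 237.98] 580
top tile 18 [219.53 238.15] 646
top tile 24 [219.35 238.05] 743
scene pad_lo 12 [209.88 166.78] 78
scene pad_lo 18 [209.89 166.95] 98
scene pad_lo 24 [209.91 166.89] 112
scene pad_hi 12 [206.1  151.42] 73
scene pad_hi 18 [206.59 151.2 ] 83
scene pad_hi 24 [206.22 151.19] 99
scene t_lo 12 [214.22 188.26] 467
scene t_lo 18 [214.32 189.41] 538
scene t_lo 24 [214.37 190.07] 602

[... 165 characters left out ...]
 585
scene o_lo 24 [171.76 196.16] 660
scene o_mid 12 [166.02 163.56] 550
scene o_mid 18 [166.04 163.74] 590
scene o_mid 24 [166.18 163.74] 628
scene o_hi 12 [160.82 130.94] 479
scene o_hi 18 [167.53 126.59] 735
scene o_hi 24 [185.88 159.01] 6189
scene tile 12 [335.36 241.59] 339
scene tile 18 [335.86 241.63] 392
scene tile 24 [388.61 247.82] 7598
top [ 0.52341416 -0.22107547  0.13580376] [0.40820501 0.44948322 0.79456498] 0.0013328880929052843 37.38581405623656
top [ 0.5313799  -0.08735599  0.06294158] [0.52862559 0.73330244 0.4275775 ] 0.004991099228979434 64.68607980731349
scene [ 0.51983179 -0.21545096  0.13580998] [0.39299891 0.42709648 0.81433436] 0.003012919344739119 35.47840164430275
```

```bash
ls pics
```

```text
board.png
scene0.png
scenecrop.png
seg_scene.png
seg_top.png
top0.png
topcrop.png
```

View pics/seg_top.png

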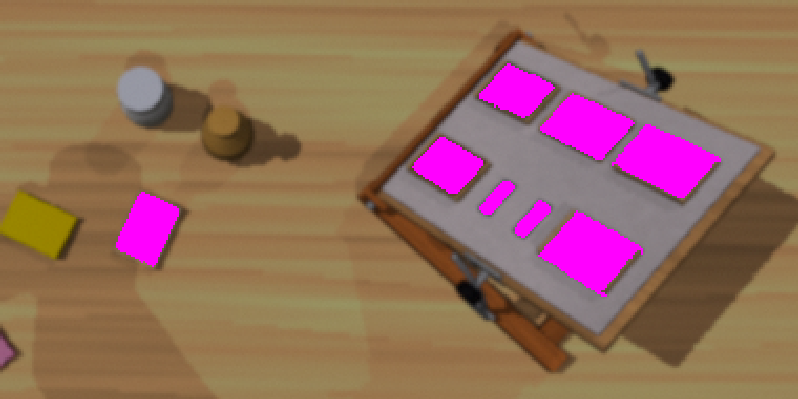

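View pics/seg_scene.png

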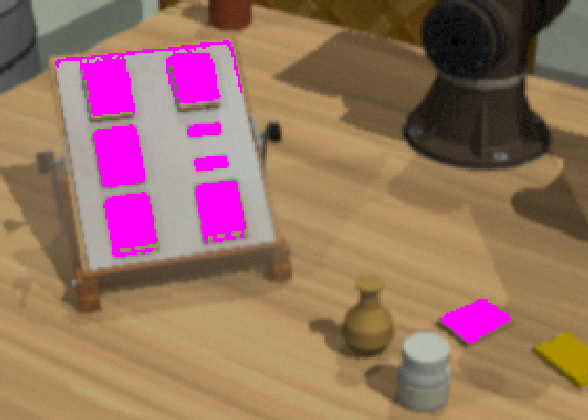

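```bash
cat > fit.py <<'E'
from est import *
# name: (u up-slope, y across, normal, halfx, halfy)
M={'pad_lo':(131,-58,20,8,22),'pad_hi':(179,-58,20,8,22),'t_lo':(60,-58,28,40,28),'t_hi':(250,-58,28,40,28),'o_lo':(60,58,28,40,28),'o_mid':(155,58,28,40,28),'o_hi':(250,58,28,40,28)}
obs={'top':{'pad_lo':(386.05,223.4),'pad_hi':(402.9,233.55),'t_lo':(362.75,208.1),'t_hi':(430.3,248.9),'o_lo':(395.4,172.55),'o_mid':(428.9,189.5),'o_hi':(466.9,206.4)},
'scene':{'pad_lo':(209.9,166.9),'pad_hi':(206.3,151.25),'t_lo':(214.3,188.6),'t_hi':(201.7,126.35),'o_lo':(171.4,194.9),'o_mid':(166,163.65),'o_hi':(160.82,130.94)}}
def frame(p):
    hx,hy,yaw,t=p[:4]; ex=np.array([np.cos(yaw),np.sin(yaw),0]); ey=np.array([-np.sin(yaw),np.cos(yaw),0]); z=np.array([0,0,1.])
    return np.array([hx,hy,.036]), np.stack([np.cos(t)*ex+np.sin(t)*z,ey,-np.sin(t)*ex+np.cos(t)*z],1)
def cent(n,H,R,m,k,off=0):
    a,b,h,sx,sy=m; g=np.array([(a+sx*i,b+sy*j,h) for i in np.linspace(-1,1,5) for j in np.linspace(-1,1,5)])/1e3
    return proj(H+off+g@R.T,C[n]).mean(0)
def res(p,cams,off=None):
    H,R=frame(p); r=[]
    for n in cams:
        for k in M: r+=list(cent(n,H,R,M[k],k)-obs[n][k])
    return np.array(r)
if __name__=='__main__':
    x0=[.6,-.13,np.radians(228),.6]
    for cams in(['top'],['scene'],['top','scene']):
        s=least_squares(res,x0,args=(cams,)); H,R=frame(s.x); P=H+R@[.155,-.058,.02]
        print(cams,s.x.round(4),np.degrees(s.x[2:]).round(2),'place',P.round(4),'rms px',np.sqrt(np.mean(s.fun**2)))
        if len(cams)==2: print(s.fun.reshape(-1,2).round(2)); print(R); np.savez('place.npz',P=P,R=R,p=s.x)
    # depth check: residual of white face pts
    for n in C:
        cl=cloud(I[n]['d'],C[n]); L=(cl.reshape(-1,3)-H)@R
        m=(abs(L[:,0]-.155)<.13)&(abs(L[:,1])<.022)&(abs(L[:,2]-.018)<.02); q=L[m]
        A=np.c_[np.ones(m.sum()),q[:,0]-.155,q[:,1]]; print(n,m.sum(),np.linalg.lstsq(A,q[:,2],rcond=None)[0].round(4),q[:,2].std())
    # tile
    ob={'top':(219.75,238.05),'scene':(335.5,241.6)}
    for cams in(['top'],['scene'],['top','scene']):
        s=least_squares(lambda x:np.concatenate([proj([x[0],x[1],.01],C[n])[0]-ob[n] for n in cams]),[.46,.215]); print('tile',cams,s.x.round(4),s.fun.round(2))
    mt,_,_=seg('top',224,237,20,1); ms,_,_=seg('scene',336,243,18,1)
    for n,m in(('top',mt),('scene',ms)):
        v,u=np.nonzero(m); f,cx,cy,V=C[n]; ray=np.stack([(u-cx)/f,(v-cy)/f,np.ones(len(u))],-1)@V[:3,:3]; o=-V[:3,:3].T@V[:3,3]
        X=o+ray*((.01-o[2])/ray[:,2])[:,None]; r=cv2.minAreaRect((X[:,:2]*1e3).astype(np.float32)); print(n,r,cv2.boxPoints(r))
        c,vec=np.linalg.eigh(np.cov(X[:,:2].T)); print('long dir deg',np.degrees(np.arctan2(vec[1,1],vec[0,1])),np.sqrt(12*c))
E
python3 fit.py
```

```text
['top'] [ 0.5874 -0.1395  3.9742  0.6375] [227.71  36.53] place [ 0.4687 -0.1838  0.1443] rms px 0.4023082559013969
['scene'] [ 0.5933 -0.1374  3.9659  0.6502] [227.23  37.25] place [ 0.4752 -0.1797  0.1458] rms px 0.43694110893640353
['top', 'scene'] [ 0.5893 -0.1389  3.9731  0.6222] [227.64  35.65] place [ 0.4695 -0.1842  0.1426] rms px 0.5350016053757466
[[ 0.43 -0.02]
 [ 0.42  0.14]
 [-0.05 -0.51]
 [-0.27 -0.31]
 [ 0.12 -0.44]
 [-0.26 -0.97]
 [-0.33  0.94]
 [-0.33 -0.91]
 [ 0.04 -0.63]
 [ 0.38 -0.37]
 [ 0.15  0.76]
 [ 0.55 -0.48]
 [ 0.14 -1.14]
 [-0.26  0.92]]
[[-0.54750629  0.73894777  0.39267425]
 [-0.60047631 -0.67376272  0.43066461]
 [ 0.58280792  0.          0.81260995]]
top 2045 [0.02   0.0123 0.0025] 0.0016667328566570933
scene 1385 [0.0208 0.0099 0.0051] 0.003100259917381484
tile ['top'] [0.4588 0.2171] [-0.  0.]
tile ['scene'] [0.4632 0.218 ] [0. 0.]
tile ['top', 'scene'] [0.46   0.2172] [-0.03 -0.47  0.23 -0.75]
top ((458.85321044921875, 217.83346557617188), (55.10416793823242, 79.0543441772461), 67.92872619628906) [[411.86975 207.1532 ]
 [485.13074 177.44775]
 [505.83667 228.51373]
 [432.57568 258.21918]]
long dir deg 161.05471866535206 [0.05437125 0.07706607]
scene ((461.16558837890625, 219.0938720703125), (59.15915298461914, 77.53211975097656), 67.67023468017578) [[414.0681  206.46104]
 [485.78632 177.00374]
 [508.26306 231.7267 ]
 [436.54486 261.18402]]
long dir deg 161.58063859991356 [0.05771384 0.07600177]
```

```bash
cat > fit2.py <<'E'
from fit import *
import fit
from scipy.spatial.transform import Rotation as Ro
C0={n:C[n] for n in C}
# bench plane per camera
for n,bx in(('top',(60,90,300,330)),('scene',(250,290,480,330))):
    cl=cloud(I[n]['d'],C[n])[bx[1]:bx[3],bx[0]:bx[2]].reshape(-1,3); q=cl[abs(cl[:,2])<.006]
    A=np.c_[np.ones(len(q)),q[:,0]-.47,q[:,1]]; print('bench',n,np.linalg.lstsq(A,q[:,2],rcond=None)[0].round(4))
W={}
H,R=frame(np.load('place.npz')['p'])
for n in C:
    d=I[n]['d']; v,u=np.mgrid[:420,:560]; L=(cloud(d,C[n])-H)@R
    m=(abs(L[...,0]-.155)<.12)&(abs(L[...,1])<.02)&(abs(L[...,2]-.018)<.012); f,cx,cy,V=C[n]
    W[n]=np.stack([(u-cx)*d/f,(v-cy)*d/f,d],-1)[m]
    # bench pts
    m=(abs(cloud(d,C[n])[...,2])<.006)&((u>60)&(u<300)&(v>90)&(v<330) if n=='top' else (u>250)&(u<480)&(v>290)&(v<330)); W[n+'b']=np.stack([(u-cx)*d/f,(v-cy)*d/f,d],-1)[m]
def full(x):
    r=[]
    for i,n in enumerate(('top','scene')):
        e=x[6+6*i:12+6*i]; f,cx,cy,V=C0[n]; V2=V.copy(); dR=Ro.from_rotvec(e[3:]).as_matrix(); V2[:3,:3]=dR@V[:3,:3]; V2[:3,3]=V[:3,3]+e[:3]; C[n]=(f,cx,cy,V2)
        r+=list(e[:3]/.0015)+list(e[3:]/.0015)
        H,R=frame(x)
        for k in M: r+=list((cent(n,H,R,M[k],k)-obs[n][k])/.4)
        X=((W[n]-V2[:3,3])@V2[:3,:3]-H)@R; A=np.c_[np.ones(len(X)),X[:,0]-.155,X[:,1]]
        a=np.linalg.lstsq(A,X[:,2]-.018,rcond=None)[0]; r+=[a[0]/.0015,a[1]/.01,a[2]/.02]
        Xb=(W[n+'b']-V2[:3,3])@V2[:3,:3]; r+=[Xb[:,2].mean()/.001]
        ob={'top':(219.75,238.05),'scene':(335.5,241.6)}[n]; r+=list((proj([x[4],x[5],.01],C[n])[0]-ob)/.4)
    return np.array(r)
x0=np.r_[np.load('place.npz')['p'],.46,.217,np.zeros(12)]
s=least_squares(full,x0); H,R=frame(s.x); P=H+R@[.155,-.058,.02]
print('place',P.round(4),'yaw,tilt',np.degrees(s.x[2:4]),'tile',s.x[4:6].round(4)); print('cam adj',s.x[6:].round(4)); print(s.fun.round(1), s.cost)
np.savez('place.npz',P=P,R=R,p=s.x[:4],tile=s.x[4:6],cal=s.x[6:])
E
python3 fit2.py
```

```text
bench top [-0.     -0.0004 -0.0008]
bench scene [-0.      0.0002  0.0008]
place [ 0.4704 -0.183   0.1444] yaw,tilt [227.55654306  36.54170484] tile [0.4606 0.2174]
cam adj [ 0.0005  0.0015 -0.0004  0.      0.0001  0.     -0.0003  0.0014 -0.0011
 -0.0002  0.0002 -0.0003]
[ 0.4  1.  -0.3  0.   0.1  0.   1.   0.5  0.8  0.6  0.  -0.3 -1.2 -1.1
  0.7 -0.1 -0.6 -2.1 -0.9  1.9  0.3 -0.3  0.2 -0.4  0.2 -0.2 -0.2  0.9
 -0.7 -0.1  0.1 -0.2 -1.  -1.6 -0.  -1.3  0.7  0.3  0.4  1.7  0.9  0.1
 -0.1 -2.3 -1.   2.1  0.1 -0.6  0.3  0.7  0.3 -0.2] 19.50737979486168
```

```bash
python3 - <<'E'
from est import *
def bp(n,u,v,z=.01):
    f,cx,cy,V=C[n]; ray=np.stack([(u-cx)/f,(v-cy)/f,np.ones(len(u))],-1)@V[:3,:3]; o=-V[:3,:3].T@V[:3,3]
    return (o+ray*((z-o[2])/ray[:,2])[:,None])[:,:2]
c=np.array([(470,325),(550,357),(497,470),(420,437)])/4-.375+[100,140]
X=bp('top',c[:,0],c[:,1]); print(X.round(4),X.mean(0)); 
for a,b in((3,0),(2,1),(0,1),(3,2)): d=X[b]-X[a]; print(np.degrees(np.arctan2(d[1],d[0])),np.linalg.norm(d))
for n,s,b in(('top',(224,237),(195,212,250,265)),('scene',(336,243),(312,226,362,258))):
    for tol in(14,18,22):
        m,_,_=seg(n,*s,tol,1); m=cv2.morphologyEx(m.astype(np.uint8),cv2.MORPH_OPEN,np.ones((5,5)));v,u=np.nonzero(m); X=bp(n,u,v)
        print(n,tol,cv2.minAreaRect((X*1e3).astype(np.float32)),len(u))
    im=I[n]['p'][b[1]:b[3],b[0]:b[2],::-1]; cv2.imwrite(f'pics/t_{n}.png',cv2.resize(im,None,fx=10,fy=10,interpolation=cv2.INTER_CUBIC))
E
```

```text
[[0.502  0.2254]
 [0.4824 0.1745]
 [0.4116 0.205 ]
 [0.4313 0.2535]] [0.4568207  0.21459947]
-21.7153352732586 0.07609031395802189
-23.23991421907715 0.07711307866439895
-111.00651353294236 0.05445828073729031
-112.06714307939268 0.052403447478967455
top 14 ((458.9498291015625, 217.39678955078125), (53.11528015136719, 73.03430938720703), 66.85753631591797) 590
top 18 ((459.1078796386719, 217.57907104492188), (53.82444381713867, 75.09687042236328), 67.48176574707031) 631
top 22 ((458.9823303222656, 218.06826782226562), (56.292545318603516, 80.94085693359375), 67.47494506835938) 698
scene 14 ((462.34173583984375, 219.02871704101562), (56.253639221191406, 73.08497619628906), 66.47745513916016) 340
scene 18 ((461.464599609375, 219.29498291015625), (59.303260803222656, 76.08988952636719), 66.88912200927734) 378
scene 22 ((458.52001953125, 221.38198852539062), (63.45635223388672, 83.60691833496094), 65.19326782226562) 415
```

View pics/t_top.png

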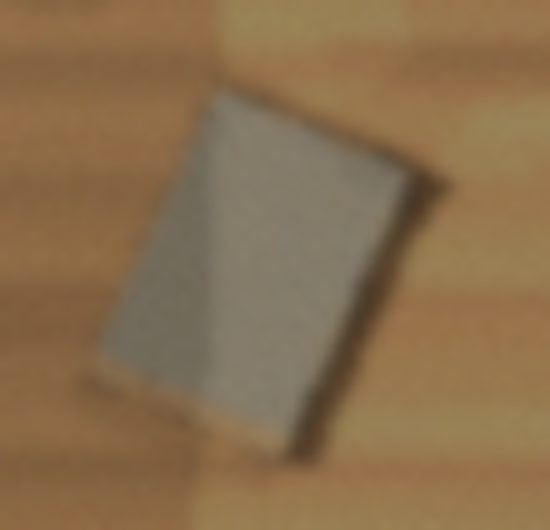

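View pics/t_scene.png

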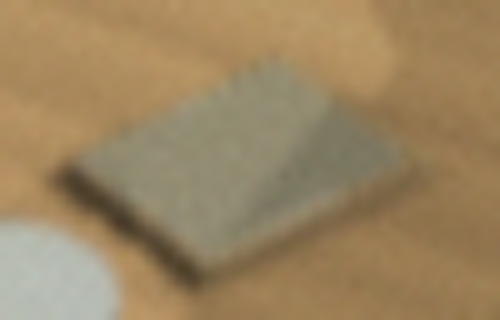

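```bash
cat > poses.py <<'E'
import numpy as np
d=np.load('place.npz'); P=d['P'];R=d['R']
a=np.radians(-22.5); L=np.array([np.cos(a),np.sin(a),0]); T=np.array([.4600,.2172,0])
def gR(s): x=s*L; z=np.array([0,0,-1.]); return np.stack([x,np.cross(z,x),z],1)
def pR(s): x=s*R[:,0]; z=-R[:,2]; return np.stack([x,np.cross(z,x),z],1)
E
python3 - <<'E'
from rig import robot
from poses import *
for s in(1,-1):
    for h in(.004,.12): print('g',s,h,robot.ik(T+[0,0,h],gR(s)))
    for h in(.0,.06,.12): print('p',s,h,robot.ik(P+R[:,2]*h,pR(s)))
E
```

```text
g 1 0.004 [ 4.74258756e+01  2.01875110e+01 -3.51680379e+01  2.54444375e-14
 -3.46444512e+01  2.00741244e+01]
g 1 0.12 [ 47.42587558  10.64055863 -28.40103761   0.         -50.95840376
  20.07412442]
p 1 0.0 [ 15.35988703  23.40446684 -24.67194373  19.1870279  -74.86253423
 -68.35843553]
p 1 0.06 [ 17.26045912  22.54660053 -18.13712284  17.64350552 -82.30547293
 -67.29266288]
p 1 0.12 [ 18.94657211  22.39471741 -11.14060417  16.56585917 -89.53297041
 -66.47482262]
g -1 0.004 [ 4.74258756e+01  2.01875110e+01 -3.51680379e+01 -2.54444375e-14
 -3.46444512e+01 -1.59925876e+02]
g -1 0.12 [  47.42587558   10.64055863  -28.40103761    0.          -50.95840376
 -159.92587558]
p -1 0.0 [ 15.35988703  23.40446684 -24.67194373  19.1870279  -74.86253423
 111.64156447]
p -1 0.06 [ 17.26045912  22.54660053 -18.13712284  17.64350552 -82.30547293
 112.70733712]
p -1 0.12 [ 18.94657211  22.39471741 -11.14060417  16.56585917 -89.53297041
 113.52517738]
```

```bash
python3 - <<'E'
from rig import robot
from poses import *
from h import *
robot.goto(T+[0,0,.12],gR(1)); print(robot.read_t(),robot.read_position(),robot.read_force())
p,d=robot.grab_frame('scene'); np.savez('s1.npz',p=p,d=d); c=cam(robot,'scene')
cl=cloud(d,c); rel=(cl-T)@gR(1)   # tool-axes coords; z down
m=(abs(rel[...,0])<.03)&(abs(rel[...,1])<.11)&(rel[...,2]<-.03)&(rel[...,2]>-.25)
q=rel[m]; 
for y in np.arange(-.1,.1,.01):
    k=q[(q[:,1]>=y)&(q[:,1]<y+.01)]; 
    if len(k): print(round(y,3),len(k),'lowest z',(-np.sort(k[:,2])[::-1][:3]).round(4),'x',k[:,0].min().round(3),k[:,0].max().round(3))
print(proj(T+[0,0,.12],c))
cv2.imwrite('pics/hover.png',cv2.resize(p[100:300,220:440,::-1],None,fx=3,fy=3,interpolation=cv2.INTER_CUBIC))
E
```

```text
1.9583 [0.46023228 0.21821214 0.12024937] [0.06192464 0.46969923 1.10326449]
-0.1 228 lowest z [0.1875 0.1877 0.1878] x -0.03 0.03
-0.09 85 lowest z [0.1853 0.1854 0.1856] x -0.028 0.027
-0.08 62 lowest z [0.2088 0.2262 0.2265] x -0.028 0.029
-0.07 142 lowest z [0.1231 0.1237 0.124 ] x -0.025 0.029
-0.06 207 lowest z [0.1241 0.1244 0.1261] x -0.025 0.029
-0.05 58 lowest z [0.1269 0.1301 0.1319] x -0.022 0.03
-0.04 48 lowest z [0.1997 0.2015 0.2022] x 0.02 0.03
-0.03 40 lowest z [0.1973 0.2    0.2008] x 0.019 0.03
-0.02 49 lowest z [0.2014 0.2017 0.2023] x 0.019 0.029
-0.01 39 lowest z [0.2004 0.2026 0.2037] x 0.018 0.03
-0.0 36 lowest z [0.2018 0.2024 0.2027] x 0.022 0.029
0.01 36 lowest z [0.1976 0.201  0.2023] x 0.019 0.03
0.02 23 lowest z [0.2022 0.2032 0.2053] x 0.02 0.029
0.03 41 lowest z [0.1279 0.1311 0.1315] x -0.007 0.03
0.04 203 lowest z [0.1184 0.1214 0.1217] x -0.012 0.03
0.05 82 lowest z [0.1245 0.1257 0.1268] x -0.019 0.03
0.06 103 lowest z [0.1745 0.2075 0.2076] x -0.023 0.03
0.07 58 lowest z [0.2082 0.2083 0.2086] x -0.025 0.029
0.08 46 lowest z [0.2268 0.2275 0.2275] x -0.03 0.028
0.09 15 lowest z [0.2275 0.2278 0.2278] x -0.03 0.03
[[339.30378077 206.45929835]]
```

View pics/hover.png

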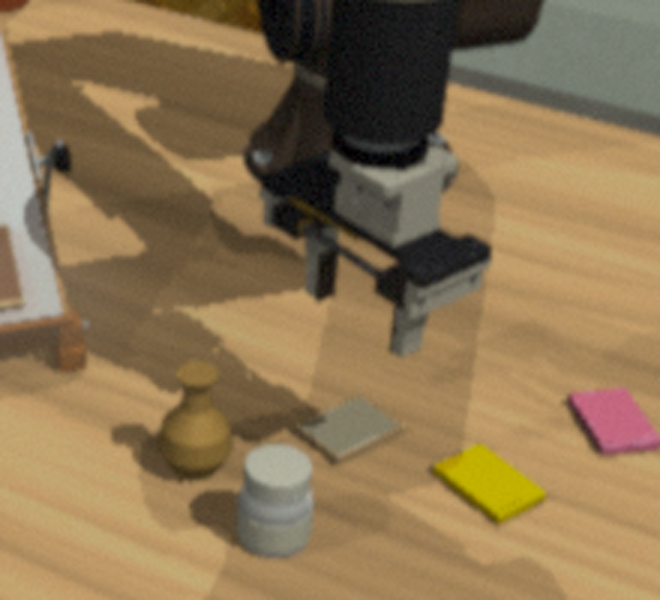

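The picture shows the open gripper centred over the grey tile at crop (352,428), with the vase and jar clear. The fingertips are level with the TCP, so these are straight parallel jaws.

```bash
python3 - <<'E'
from rig import robot
from poses import *
from h import *
f0=robot.read_force();print(f0,robot.read_position())
robot.servo_line(T+[0,0,.03],speed=.12)
robot.servo_line(T+[0,0,.0035],speed=.04); print(robot.read_position(),robot.read_force())
robot.move_gripper(0.0); print('w',robot.read_grip_width()*88,robot.read_force(),robot.read_position())
robot.servo_line(T+[0,0,.06],speed=.08); print('w',robot.read_grip_width()*88,robot.read_force(),robot.read_t())
robot.servo_line(T+[0,0,.22],speed=.15); robot.dwell(.3)
print('w',robot.read_grip_width()*88,robot.read_force(),robot.read_position(),robot.read_t())
for n in('scene','top'):
    p,d=robot.grab_frame(n); np.savez(n+'2.npz',p=p,d=d); c=cam(robot,n); u,v=proj(robot.read_position(),c)[0].astype(int); print(n,u,v)
    u=np.clip(u,65,495);v=np.clip(v,65,355)
    cv2.imwrite(f'pics/lift_{n}.png',cv2.resize(p[v-65:v+65,u-65:u+65,::-1],None,fx=4.5,fy=4.5,interpolation=cv2.INTER_CUBIC))
E
```

```text
[ 0.21808871  0.81558425 -0.05672245] [0.46013479 0.21824592 0.12020109]
[0.46006899 0.21723995 0.00348049] [ 0.31791073 -0.01882565 -0.97617086]
w 55.959691578722094 [-0.00601426  1.46192549  1.90071628] [0.46002651 0.21723793 0.00357735]
w 55.323005135996034 [ 0.38132727  0.31344814 -0.8027711 ] 5.2
w 55.82867142493766 [ 0.13394684 -1.48955618 -0.55881242] [0.45988256 0.21709    0.21954944] 6.7167
scene 342 172
top 204 224
```

View pics/lift_scene.png

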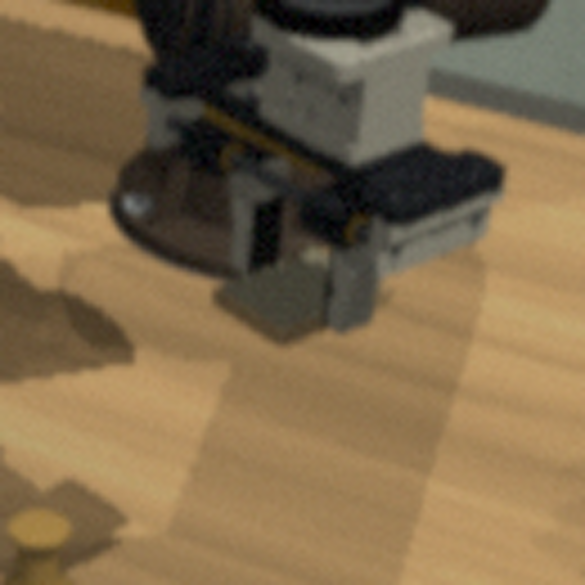

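View pics/lift_top.png

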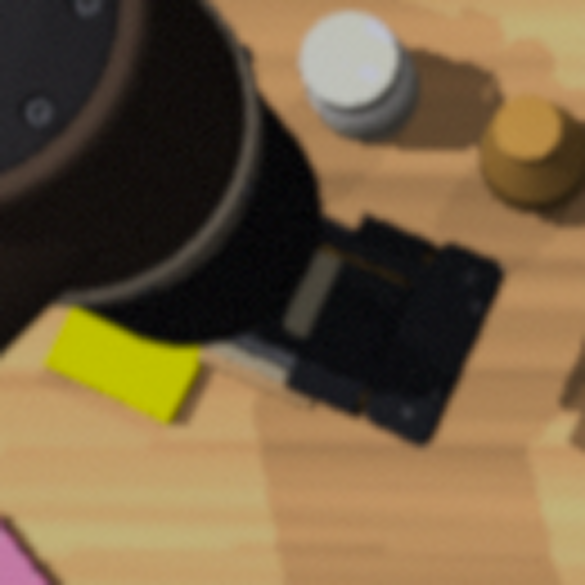

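```bash
python3 - <<'E'
from rig import robot
from poses import *
from h import *
c=cam(robot,'scene'); p=np.load('scene2.npz')['p']; q=robot.read_position(); G=robot.read_tcp_rot()
f,cx,cy,V=c; V=V.copy(); cal=np.load('place.npz')['cal'][6:]; 
from scipy.spatial.transform import Rotation as Ro
V[:3,:3]=Ro.from_rotvec(cal[3:]).as_matrix()@V[:3,:3]; V[:3,3]+=cal[:3]; c2=(f,cx,cy,V)
ims=[]
for off in(-.004,0,.004):
    S=4.5; im=cv2.resize(p[135:205,300:385,::-1],None,fx=S*1.0,fy=S,interpolation=cv2.INTER_CUBIC)
    # tool z down: underside at z=+.0035, face at -.0065
    for zz,col in((.0035,(0,0,255)),(-.0065,(0,255,0))):
        X=np.array([q+G@[sx*.04+off,sy*.028,zz] for sx,sy in((1,1),(1,-1),(-1,-1),(-1,1))])
        uv=((proj(X,c2)-[300,135]+.5)*S).astype(np.int32); cv2.polylines(im,[uv],True,col,1)
    ims.append(im)
im=np.vstack(ims[:2]); cv2.imwrite('pics/ov.png',np.hstack([np.vstack([ims[0],ims[1]]),np.vstack([ims[2],cv2.resize(p[135:205,300:385,::-1],None,fx=4.5,fy=4.5)])]))
E
```

```text
(no output)
```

View pics/ov.png

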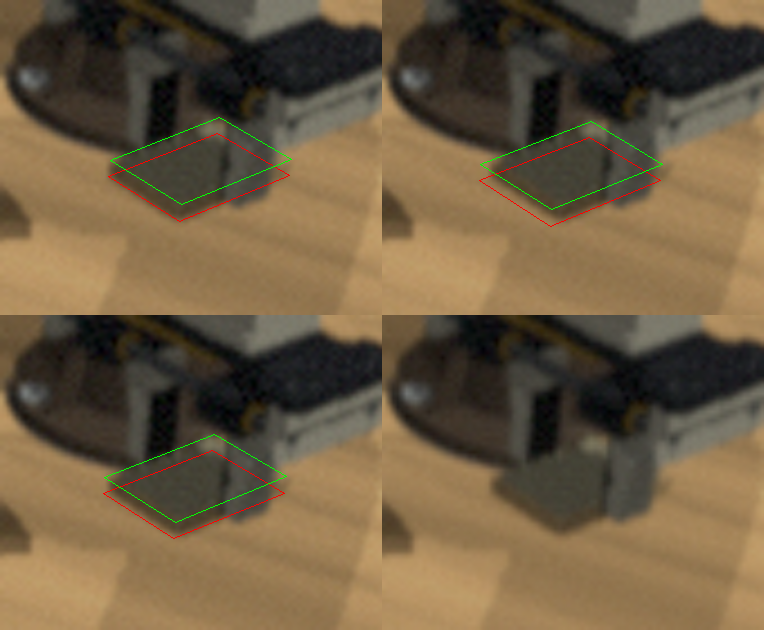

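```bash
python3 - <<'E'
from rig import robot
from poses import *
from h import *
from scipy.spatial.transform import Rotation as Ro
c=cam(robot,'scene'); p=np.load('scene2.npz')['p']; q=robot.read_position(); G=robot.read_tcp_rot()
f,cx,cy,V=c; V=V.copy(); cal=np.load('place.npz')['cal'][6:]
V[:3,:3]=Ro.from_rotvec(cal[3:]).as_matrix()@V[:3,:3]; V[:3,3]+=cal[:3]; c2=(f,cx,cy,V)
S=9; im=cv2.resize(p[150:195,315:365,::-1],None,fx=S,fy=S,interpolation=cv2.INTER_CUBIC)
im=cv2.convertScaleAbs(im,alpha=1.6); o=im.copy()
for off,col in((-.004,(255,0,0)),(0,(0,0,255)),(.004,(0,255,0))):
    X=np.array([q+G@[sx*.04+off,sy*.028,zz] for zz in(.0035,-.0065) for sx,sy in((1,1),(1,-1),(-1,-1),(-1,1))]); uv=proj(X,c2); print(off,uv.round(1).tolist())
    w=((uv-[315,150]+.5)*S).astype(np.int32); cv2.polylines(o,[w[:4]],True,col,1)
cv2.imwrite('pics/ov2.png',np.vstack([im,o])[:, :])
print(im.shape)
E
python3 -c "
import cv2;a=cv2.imread('pics/ov2.png');h=a.shape[0]//2;import numpy as np;cv2.imwrite('pics/ov3.png',cv2.resize(np.hstack([a[:h],a[h:]]),(800,360)))"
```

```text
-0.004 [[323.7, 173.6], [339.4, 183.7], [363.9, 173.6], [347.9, 164.1], [324.0, 170.1], [339.8, 180.0], [364.3, 170.0], [348.3, 160.6]]
0 [[322.4, 174.1], [338.2, 184.2], [362.7, 174.1], [346.8, 164.6], [322.7, 170.6], [338.5, 180.6], [363.1, 170.5], [347.1, 161.1]]
0.004 [[321.2, 174.6], [336.9, 184.7], [361.5, 174.6], [345.6, 165.1], [321.5, 171.0], [337.2, 181.1], [361.9, 171.0], [346.0, 161.5]]
(405, 450, 3)
```

View pics/ov3.png

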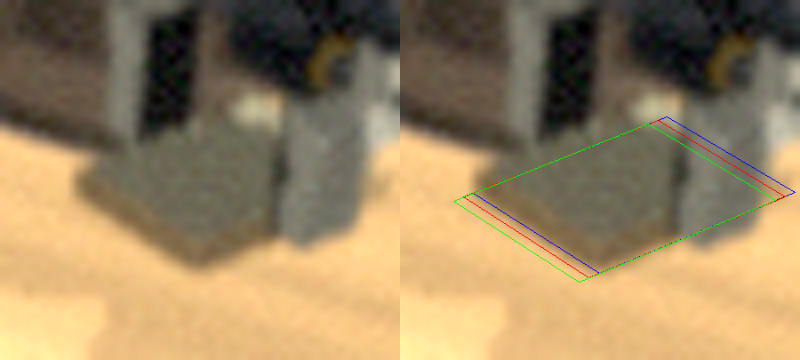

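The tile is held flat (width 55.8 mm) and sits about 2–4 mm toward tool −x. I'll move above the place and check against the neighbouring tiles.

```bash
cat > look.py <<'E'
from rig import robot
from poses import *
from h import *
from scipy.spatial.transform import Rotation as Ro
def ccam(n):
    f,cx,cy,V=cam(robot,n); V=V.copy(); cal=np.load('place.npz')['cal'].reshape(2,6)[('top','scene').index(n)]
    V[:3,:3]=Ro.from_rotvec(cal[3:]).as_matrix()@V[:3,:3]; V[:3,3]+=cal[:3]; return f,cx,cy,V
def shot(tag,B={'top':(330,170,470,275),'scene':(140,95,260,215)}):
    for n in B:
        p,d=robot.grab_frame(n); np.savez(f'{n}_{tag}.npz',p=p,d=d,q=robot.read_position(),G=robot.read_tcp_rot()); x0,y0,x1,y1=B[n]; s=min(800/(x1-x0),600/(y1-y0))
        cv2.imwrite(f'pics/{n}_{tag}.png',cv2.resize(p[y0:y1,x0:x1,::-1],None,fx=s,fy=s,interpolation=cv2.INTER_CUBIC))
E
python3 - <<'E'
from look import *
off=-.003; B=P-off*R[:,0]
robot.goto(B+R[:,2]*.12,pR(1)); print(robot.read_t())
robot.servo_line(B+R[:,2]*.02,speed=.08); robot.dwell(.2)
e=(robot.read_position()-P)@R; print('tcp in place frame',e,robot.read_force(),robot.read_grip_width()*88,robot.read_t()); print(robot.read_tcp_rot()-pR(1))
shot('near')
E
```

```text
8.1667
tcp in place frame [2.86763906e-03 6.77289717e-05 2.03007113e-02] [-0.14533523  0.04613623 -1.34629384] 55.9770094908632 9.7667
[[-8.68253656e-05 -1.88066571e-04  4.62865654e-04]
 [-2.24489479e-04 -2.05742313e-04 -1.29857283e-05]
 [-3.02728978e-04 -2.29515494e-04 -2.24227741e-04]]
```

View pics/top_near.png

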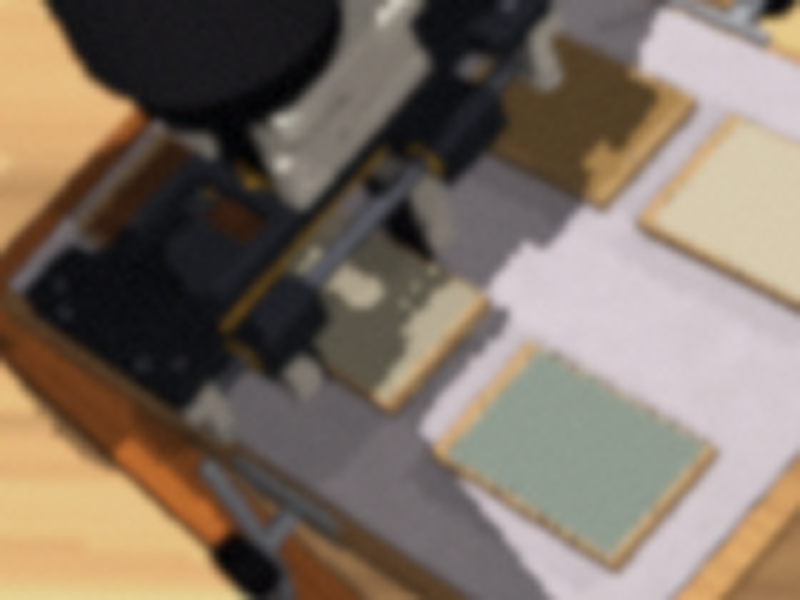

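View pics/scene_near.png

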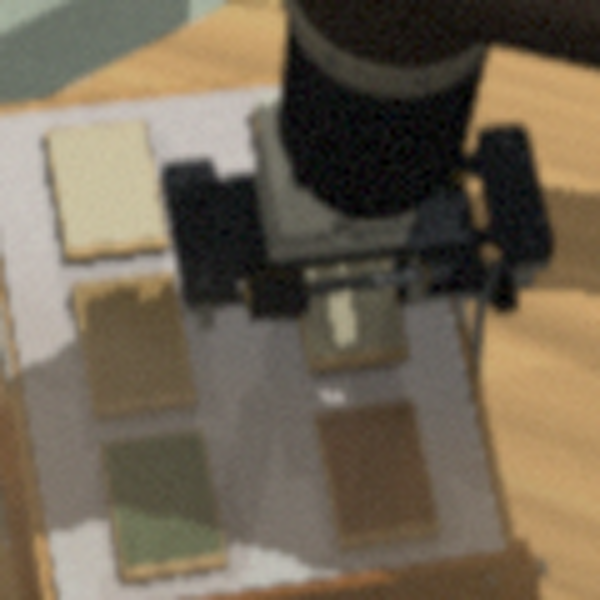

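The top view shows the held tile's upper end at crop (390,405)–(485,298), square with the tile above. The scene view shows its lower end at (310,370)–(408,355), just above the brown tile. I'll go closer and measure.

```bash
cat > ov.py <<'E'
import sys
from look import *
# overlay: mounted tiles (yellow, faces) and held tile face for offsets
def overlay(tag,offs,B={'top':(360,175,460,265),'scene':(180,105,250,205)},back=.0035):
    for n in B:
        D=np.load(f'{n}_{tag}.npz'); q,G=D['q'],D['G']; x0,y0,x1,y1=B[n]; s=min(800/(x1-x0),600/(y1-y0)); c=ccam(n)
        im=cv2.resize(D['p'][y0:y1,x0:x1,::-1],None,fx=s,fy=s,interpolation=cv2.INTER_CUBIC)
        def pl(X,col):
            w=((proj(X,c)-[x0,y0]+.5)*s); cv2.polylines(im,[w.astype(np.int32)],True,col,1,cv2.LINE_AA)
        K=[(1,1),(1,-1),(-1,-1),(-1,1)]
        for dx,dy in((-95,0),(95,0),(0,116)):
            for z in(.008,-.002): pl(np.array([P+R@[dx/1e3+.04*a,dy/1e3+.028*b,z] for a,b in K]),(0,255,255))
        for off,col in offs:
            for z in(back,back-.01): pl(np.array([q+G@[off+.04*a,.028*b,z] for a,b in K]),col)
        cv2.imwrite(f'pics/ov_{n}_{tag}.png',im)
E
python3 - <<'E'
from ov import *
off=-.003; B=P-off*R[:,0]
robot.servo_line(B+R[:,2]*.008,speed=.03); robot.dwell(.2)
print((robot.read_position()-P)@R,robot.read_force(),robot.read_t())
shot('n2'); overlay('n2',[(-.003,(0,0,255))])
E
```

```text
[2.92526726e-03 8.30812489e-05 8.13597375e-03] [-0.44905654 -1.03557769 -1.30606716] 10.6167
```

View pics/ov_top_n2.png

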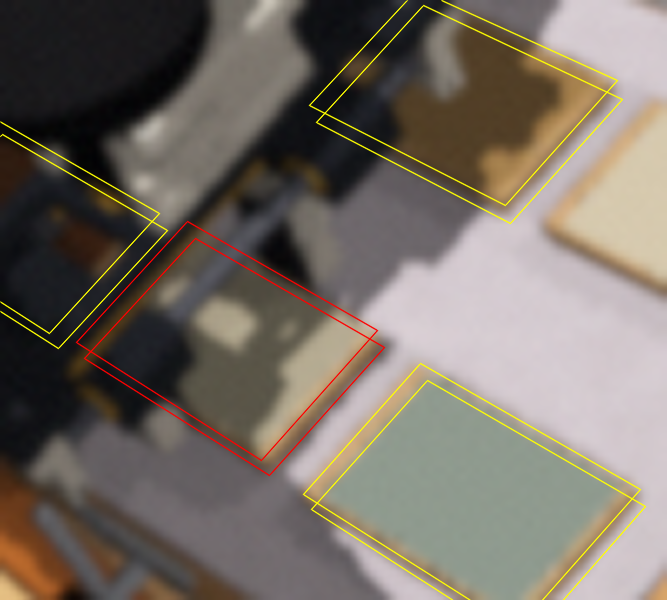

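View pics/ov_scene_n2.png

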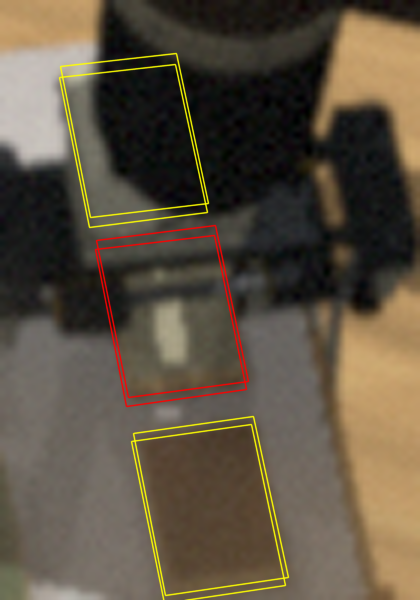

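View pics/top_n2.png

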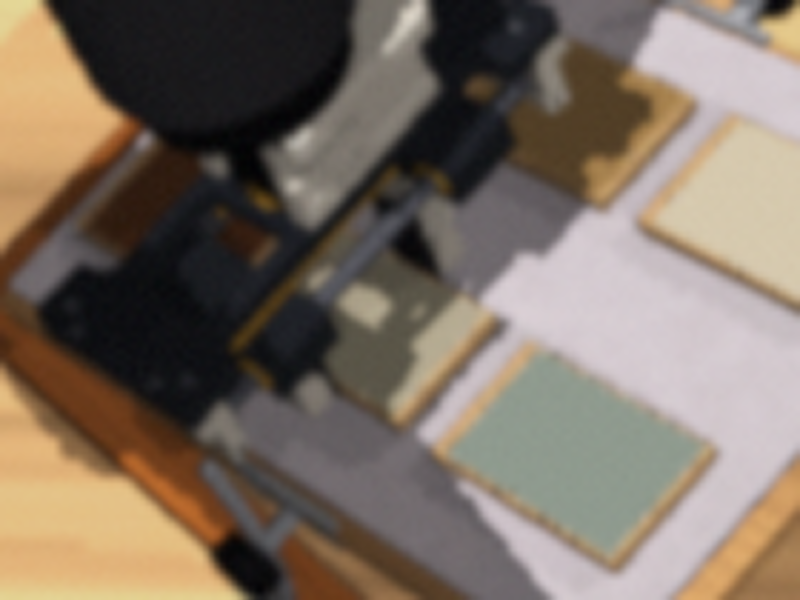

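```bash
cat > rect.py <<'E'
from look import *
def rect(tag,n,z,S=5,xr=(-75,75),yr=(-40,40)):
    D=np.load(f'{n}_{tag}.npz'); c=ccam(n)
    xs=np.arange(xr[1],xr[0],-1/S); ys=np.arange(yr[1],yr[0],-1/S)
    X,Y=np.meshgrid(xs,ys,indexing='ij'); W=P+np.stack([X,Y,np.full_like(X,z*1e3)],-1)/1e3@R.T
    uv=proj(W.reshape(-1,3),c).reshape(X.shape+(2,)).astype(np.float32)
    im=cv2.remap(D['p'][:,:,::-1].copy(),uv[...,0],uv[...,1],cv2.INTER_CUBIC)
    for m in range(xr[0]+(-xr[0])%10,xr[1],10):
        r=int((xr[1]-m)*S); cv2.line(im,(0,r),(12,r),(0,0,255),1); cv2.putText(im,str(m),(14,r+4),0,.35,(0,0,255))
    for m in range(yr[0],yr[1],10):
        k=int((yr[1]-m)*S); cv2.line(im,(k,0),(k,8),(255,0,0),1); cv2.putText(im,str(m),(k-6,18),0,.3,(255,0,0))
    return im
def show(tag,zh,zm=.008,name=None):
    a=rect(tag,'top',zh,4); b=rect(tag,'top',zm,4)
    c=rect(tag,'scene',zh,4); d=rect(tag,'scene',zm,4)
    im=np.hstack([a,b,c,d]); im=cv2.convertScaleAbs(im,alpha=1.2); cv2.imwrite(f'pics/rect_{tag}.png',cv2.resize(im,(800,int(im.shape[0]*800/im.shape[1])))); 
    cv2.imwrite(f'pics/rectT_{tag}.png',np.hstack([a,b])); cv2.imwrite(f'pics/rectS_{tag}.png',np.hstack([c,d]))
E
python3 -c "
from rect import *
show('n2',.0146)"
```

```text
(no output)
```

View pics/rectT_n2.png

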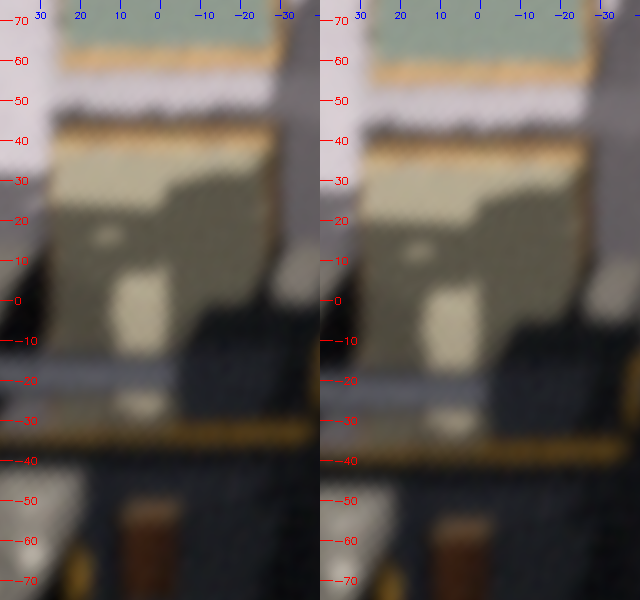

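View pics/rectS_n2.png

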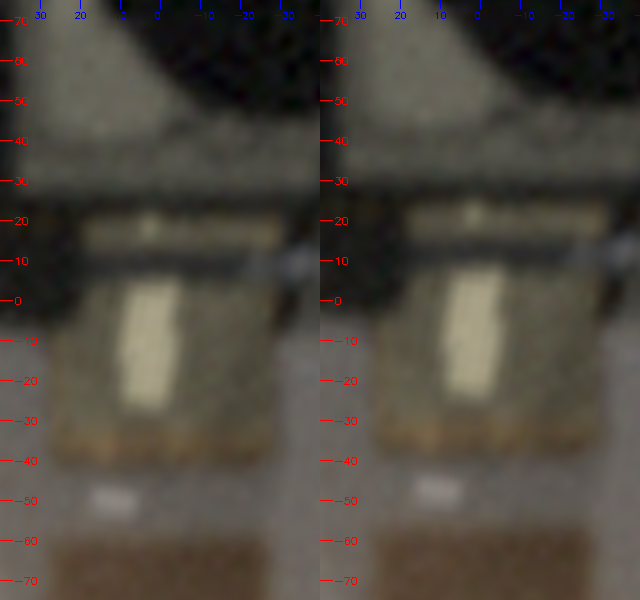

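```bash
cat > prof.py <<'E'
from look import *
def prof(tag,n,z,ya,yb,xa,xb,st=1):
    D=np.load(f'{n}_{tag}.npz'); c=ccam(n); xs=np.arange(xb,xa-.1,-st); ys=np.arange(ya,yb,.5)
    X,Y=np.meshgrid(xs,ys,indexing='ij'); W=P+np.stack([X,Y,np.full_like(X,z*1e3)],-1)/1e3@R.T
    uv=proj(W.reshape(-1,3),c).reshape(X.shape+(2,)).astype(np.float32)
    im=cv2.remap(D['p'],uv[...,0],uv[...,1],cv2.INTER_LINEAR).astype(float).mean(1)
    for x,r in zip(xs,im): print(round(x,1),r.astype(int),'R-B',int(r[0]-r[2]))
E
python3 - <<'E'
from prof import *
print('top held z.0146'); prof('n2','top',.0146,3,22,32,50)
print('top green z.008'); prof('n2','top',.008,-20,20,46,66)
print('scene held z.0146'); prof('n2','scene',.0146,-20,20,-48,-24)
print('scene brown z.008'); prof('n2','scene',.008,-20,20,-66,-46)
E
```

```text
top held z.0146
50.0 [188 178 182] R-B 5
49.0 [177 167 171] R-B 6
48.0 [162 152 154] R-B 7
47.0 [145 134 133] R-B 11
46.0 [132 118 113] R-B 19
45.0 [126 108  96] R-B 29
44.0 [129 106  86] R-B 42
43.0 [138 111  83] R-B 54
42.0 [151 121  87] R-B 63
41.0 [164 132  95] R-B 68
40.0 [175 145 106] R-B 68
39.0 [183 155 118] R-B 65
38.0 [187 162 128] R-B 58
37.0 [187 167 136] R-B 51
36.0 [186 169 142] R-B 43
35.0 [183 170 145] R-B 38
34.0 [182 171 146] R-B 36
33.0 [181 171 146] R-B 35
32.0 [181 171 146] R-B 34
top green z.008
66.0 [143 154 142] R-B 0
65.0 [143 154 142] R-B 1
64.0 [144 154 142] R-B 2
63.0 [147 155 141] R-B 5
62.0 [152 156 140] R-B 11
61.0 [160 158 138] R-B 21
60.0 [171 160 135] R-B 35
59.0 [182 163 131] R-B 51
58.0 [192 165 128] R-B 63
57.0 [198 167 129] R-B 69
56.0 [201 169 134] R-B 66
55.0 [200 171 143] R-B 56
54.0 [198 174 156] R-B 42
53.0 [197 178 169] R-B 28
52.0 [197 183 180] R-B 17
51.0 [199 187 188] R-B 10
50.0 [200 189 192] R-B 7
49.0 [200 190 194] R-B 6
48.0 [198 188 192] R-B 5
47.0 [193 183 187] R-B 5
46.0 [184 174 178] R-B 5
scene held z.0146
-24.0 [105 100  82] R-
[... 435 characters left out ...]
B 20
-43.0 [88 80 71] R-B 16
-44.0 [90 84 76] R-B 14
-45.0 [93 87 81] R-B 12
-46.0 [96 90 85] R-B 11
-47.0 [100  94  89] R-B 11
-48.0 [103  97  93] R-B 10
scene brown z.008
-46.0 [106 100  95] R-B 10
-47.0 [107 101  96] R-B 10
-48.0 [107 101  95] R-B 11
-49.0 [106 100  94] R-B 11
-50.0 [105  99  93] R-B 11
-51.0 [103  97  91] R-B 12
-52.0 [101  95  88] R-B 13
-53.0 [100  92  84] R-B 15
-54.0 [98 90 81] R-B 17
-55.0 [96 87 76] R-B 19
-56.0 [93 83 71] R-B 22
-57.0 [90 79 66] R-B 24
-58.0 [87 74 61] R-B 26
-59.0 [85 70 56] R-B 28
-60.0 [83 67 53] R-B 30
-61.0 [81 64 50] R-B 31
-62.0 [80 63 48] R-B 31
-63.0 [80 63 48] R-B 32
-64.0 [80 63 48] R-B 32
-65.0 [81 63 48] R-B 32
-66.0 [81 64 48] R-B 32
```

```bash
cat > fit3.py <<'E'
from fit2 import *
tn=['t_lo','t_hi','o_lo','o_mid','o_hi']; M0=dict(M)
def full3(y):
    for i,k in enumerate(tn): m=list(M0[k]); m[0]+=y[18+i]*1e3; M[k]=tuple(m)
    return np.r_[full(y[:18]),y[18:]/.003]
s=least_squares(full3,np.r_[s.x,np.zeros(5)]); H,R=frame(s.x); P2=H+R@[.155,-.058,.02]
print('place',P2,'yaw,tilt',np.degrees(s.x[2:4]),'glaze offs mm',(s.x[18:]*1e3).round(2),'cal',s.x[6:18].round(4)); print(s.fun.round(1),s.cost)
print('in old frame mm',(P2-P)@R*1e3)
np.savez('place3.npz',P=P2,R=R,cal=s.x[6:18])
E
python3 fit3.py
```

```text
bench top [-0.     -0.0004 -0.0008]
bench scene [-0.      0.0002  0.0008]
place [ 0.4704 -0.183   0.1444] yaw,tilt [227.5565299   36.54264749] tile [0.4606 0.2174]
cam adj [ 0.0005  0.0016 -0.0004  0.      0.0001  0.     -0.0003  0.0014 -0.0011
 -0.0002  0.0002 -0.0003]
[ 0.4  1.  -0.3  0.   0.1  0.   1.   0.5  0.8  0.6  0.  -0.3 -1.2 -1.1
  0.7 -0.1 -0.6 -2.1 -0.9  1.8  0.3 -0.3  0.2 -0.4  0.2 -0.2 -0.2  0.9
 -0.7 -0.1  0.1 -0.2 -1.  -1.6 -0.  -1.3  0.7  0.3  0.4  1.7  0.9  0.1
 -0.1 -2.3 -1.   2.1  0.1 -0.6  0.2  0.7  0.3 -0.2] 19.505234240553765
place [ 0.4709466  -0.18231052  0.14436857] yaw,tilt [227.51176548  36.54775949] glaze offs mm [1.2  2.44 0.63 0.63 1.53] cal [ 0.0005  0.0016 -0.0002 -0.0002  0.      0.0001 -0.0004  0.0016 -0.0009
 -0.0004  0.0004 -0.0008]
[ 0.3  1.1 -0.2 -0.1  0.   0.1  0.1 -0.  -0.2  0.   0.2 -0.2  0.2 -0.2
  0.4 -0.2 -0.9 -2.3 -0.3  2.2  0.1 -0.3  0.3 -0.2  0.3 -0.1 -0.3  1.1
 -0.6 -0.2  0.2 -0.5 -0.9 -0.9  0.2 -0.6  0.6  0.   0.2  0.4  0.9  0.2
 -0.  -2.1 -1.1  1.5  0.  -0.5  0.3  0.9  0.3 -0.   0.4  0.8  0.2  0.2
  0.5] 14.33209258761788
in old frame mm [-0.68966869 -0.0851512   0.52372532]
```

```bash
cat > press.py <<'E'
from look import *
n=R[:,2]; X0=.0017
def F(k=6):
    return np.mean([robot.read_force() for _ in range(k)],0), np.mean([robot.read_ft_torque() for _ in range(k)],0)
def fr(k=6):
    a=[]
    for _ in range(k): a.append(np.r_[robot.read_force(),robot.read_ft_torque()]); robot.dwell(.02)
    a=np.mean(a,0); return a[:3]@R, a[3:]@R
E
python3 - <<'E'
from press import *
robot.servo_line(P+R@[X0,0,.008],ori=pR(1),speed=.02); robot.dwell(.2)
f0,m0=fr(15); np.savez('f0.npz',f=f0,m=m0); print('base',f0.round(2),m0.round(3),robot.read_t())
z=.008
while z>-.003:
    z-=.0005; robot.servo_line(P+R@[X0,0,z],speed=.02); robot.dwell(.05); f,m=fr()
    e=(robot.read_position()-P)@R*1e3
    print('%.1f'%(z*1e3),e.round(2),(f-f0).round(2),(m-m0).round(3))
    if (f-f0)[2]>3.0: break
print(robot.read_t(),robot.read_grip_width()*88)
E
```

```text
base [-0.32  0.24 -0.56] [ 2.000e-02  2.271e+00 -2.000e-03] 11.4167
7.5 [1.68 0.01 7.53] [-0.49 -0.22 -0.02] [-0.021 -0.005 -0.006]
7.0 [1.72 0.01 6.99] [-0.04 -0.51 -0.27] [ 0.005 -0.005 -0.023]
6.5 [1.71 0.01 6.49] [-0.15 -0.12  0.23] [-0.022  0.014  0.011]
6.0 [1.72 0.02 6.01] [-0.2  -0.22  0.08] [-0.002  0.007 -0.025]
5.5 [ 1.71 -0.    5.5 ] [-0.38 -0.21 -0.15] [-0.01  -0.006 -0.007]
5.0 [1.7 0.  5. ] [-0.26 -0.25 -0.06] [ 0.005  0.002 -0.016]
4.5 [1.7  0.01 4.51] [-0.31 -0.13 -0.24] [-0.026 -0.004 -0.016]
4.0 [1.71 0.01 4.01] [-0.26 -0.09  0.21] [ 0.001  0.004 -0.001]
3.5 [ 1.68 -0.01  3.51] [-0.02  0.15  0.02] [0.003 0.043 0.006]
3.0 [1.68 0.09 3.29] [ 0.54 -1.61  3.7 ] [-0.5   -0.246 -0.012]
15.4167 55.63511820027465
```

```bash
python3 - <<'E'
from press import *
d=np.load('f0.npz');f0,m0=d['f'],d['m']
z=.003
while z>-.001:
    z-=.00025; robot.servo_line(P+R@[X0,0,z],speed=.02); robot.dwell(.15); f,m=fr(8)
    e=(robot.read_position()-P)@R*1e3; D=robot.read_tcp_rot()@pR(1).T; w=np.degrees(cv2.Rodrigues(D)[0].ravel()@R)
    print('%.2f'%(z*1e3),e.round(2),(f-f0).round(2),(m-m0).round(3),'rot err',w.round(3))
    if (f-f0)[2]>8: break
print(robot.read_t(),robot.read_grip_width()*88)
shot('pr')
from rect import show; show('pr',.010)
E
```

```text
2.75 [1.67 0.09 3.27] [ 0.78 -3.35  6.52] [-1.024e+00 -3.970e-01 -1.000e-03] rot err [0.032 0.019 0.001]
2.50 [1.69 0.09 3.23] [ 1.11 -4.21  8.2 ] [-1.38  -0.499 -0.005] rot err [ 0.042  0.023 -0.   ]
16.4833 55.5245273537812
```

View pics/rectT_pr.png

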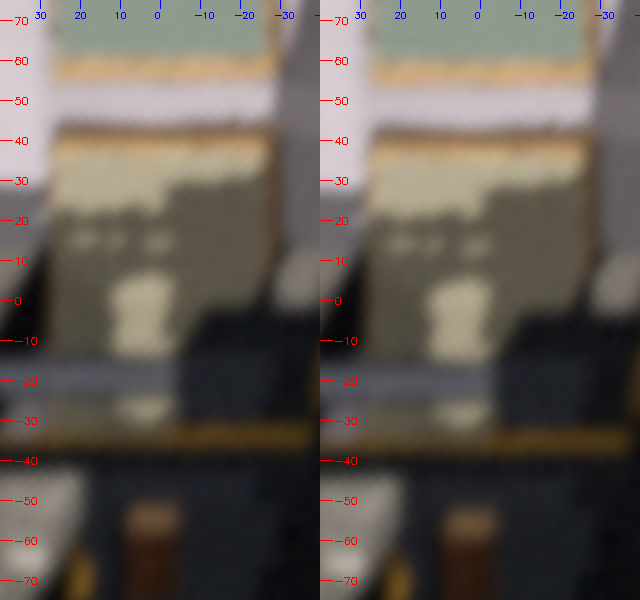

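View pics/rectS_pr.png

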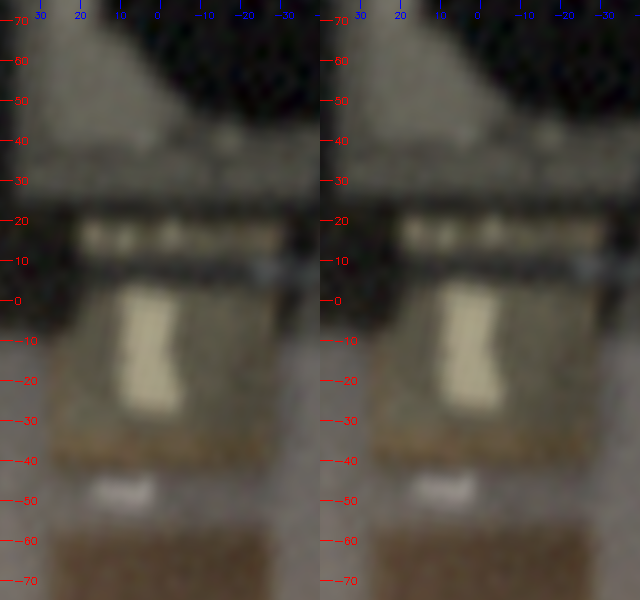

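Contact came at TCP 3.4 mm above the pad plane, as predicted from the 3.5 mm grip height, so the tile seats where expected. In the rectified views the tile is square and the gaps look equal, with its upper edge at 41, the green tile at 54, its lower edge at −41 and the brown tile at −56. A side force of −4 N remains, so I'll relieve it and level the load.

```bash
python3 - <<'E'
from press import *
d=np.load('f0.npz');f0,m0=d['f'],d['m']
for dx,dy in((0,-.0002),(0,-.0004),(0,-.0006)):
    robot.servo_line(P+R@[X0+dx,dy,.0025],speed=.02); robot.dwell(.15); f,m=fr(8)
    e=(robot.read_position()-P)@R*1e3
    print(dy,e.round(2),(f-f0).round(2),(m-m0).round(3),robot.read_qpos()[0])
    if abs((f-f0)[1])<.8: break
print(robot.read_t())
# tilt test about x axis at this point
base=P+R@[X0,dy,.0025]
from scipy.spatial.transform import Rotation as Ro
for ax in(0,1):
  for a in(.25,-.25):
    robot.servo_line(base,ori=Ro.from_rotvec(R[:,ax]*np.radians(a)).as_matrix()@pR(1),speed=.02); robot.dwell(.15); f,m=fr(8)
    w=np.degrees(cv2.Rodrigues(robot.read_tcp_rot()@pR(1).T)[0].ravel()@R)
    print('ax',ax,a,(f-f0).round(2),(m-m0).round(3),'act rot',w.round(3))
robot.servo_line(base,ori=pR(1),speed=.02); print(robot.read_t(),fr(8)[0]-f0)
E
```

```text
-0.0002 [1.67 0.09 3.25] [ 1.8  -2.54  7.53] [-0.899 -0.525 -0.022] 15.410984510248063
-0.0004 [1.68 0.07 3.22] [ 1.72 -1.81  7.16] [-0.417 -0.56  -0.015] 15.417431064150314
-0.0006 [1.67 0.05 3.25] [1.86 0.16 6.81] [ 0.149 -0.632 -0.001] 15.42515092514538
18.1833
ax 0 0.25 [1.64 0.06 7.1 ] [-0.026 -0.625  0.025] act rot [ 0.333  0.03  -0.005]
ax 0 -0.25 [ 1.65 -0.54  7.31] [-0.029 -0.654 -0.013] act rot [-0.179  0.031 -0.005]
ax 1 0.25 [ 1.26 -0.24  7.07] [ 0.046 -0.628 -0.014] act rot [ 0.069  0.283 -0.004]
ax 1 -0.25 [ 2.12 -0.13  7.84] [ 0.108 -0.698  0.001] act rot [ 0.07  -0.251 -0.005]
20.5667 [ 1.72432129 -0.30406071  7.89197605]
```

```bash
python3 - <<'E'
from press import *
from scipy.spatial.transform import Rotation as Ro
d=np.load('f0.npz');f0,m0=d['f'],d['m']; base=P+R@[X0,-.0006,.0025]
for a in(-.4,.0,.4,.8,.3):
    robot.servo_line(base,ori=Ro.from_rotvec(R[:,0]*np.radians(a)).as_matrix()@pR(1),speed=.02); robot.dwell(.1)
    A=[]
    for _ in range(30): A.append(np.r_[robot.read_force()@R-f0,robot.read_ft_torque()@R-m0]); robot.dwell(.015)
    A=np.array(A); f=A.mean(0); e=(robot.read_position()-P)@R*1e3
    w=np.degrees(cv2.Rodrigues(robot.read_tcp_rot()@pR(1).T)[0].ravel()@R)
    print(a,f.round(3),A.std(0).round(2),'rot',w.round(2),'pos',e.round(2),'copy(mm) h.33/.2',[round((f[3]-h*f[1])/f[2]*1e3,1) for h in(.33,.2)])
print(robot.read_t())
E
```

```text
-0.4 [ 2.109 -0.665  8.332  0.019 -0.725 -0.034] [0.37 0.47 0.57 0.02 0.03 0.03] rot [-0.32  0.01 -0.  ] pos [1.62 0.02 3.35] copy(mm) h.33/.2 [np.float64(28.6), np.float64(18.3)]
0.0 [ 1.784 -0.184  7.909  0.094 -0.694 -0.026] [0.47 0.36 0.56 0.03 0.03 0.03] rot [ 0.07 -0.    0.  ] pos [ 1.63 -0.01  3.26] copy(mm) h.33/.2 [np.float64(19.5), np.float64(16.5)]
0.4 [ 1.913e+00 -2.540e-01  8.351e+00 -1.760e-01 -6.990e-01  4.000e-03] [0.43 0.55 0.63 0.03 0.03 0.03] rot [ 0.47  0.01 -0.  ] pos [ 1.62 -0.05  3.31] copy(mm) h.33/.2 [np.float64(-11.0), np.float64(-14.9)]
0.8 [ 1.981 -0.841  9.378 -0.422 -0.744  0.028] [0.38 0.4  0.49 0.03 0.02 0.03] rot [ 0.87  0.01 -0.  ] pos [ 1.64 -0.05  3.43] copy(mm) h.33/.2 [np.float64(-15.3), np.float64(-27.0)]
0.3 [ 1.858 -0.216  8.28  -0.125 -0.689  0.009] [0.42 0.46 0.47 0.03 0.04 0.03] rot [ 0.37  0.   -0.01] pos [ 1.65 -0.    3.28] copy(mm) h.33/.2 [np.float64(-6.5), np.float64(-9.9)]
24.95
```

```bash
cat >> press.py <<'E'
from scipy.spatial.transform import Rotation as Ro
d=np.load('f0.npz');f0,m0=d['f'],d['m']
def ori(roll,pitch): return Ro.from_rotvec(R@np.radians([roll,pitch,0])).as_matrix()@pR(1)
def meas(tag,n=25):
    A=[]
    for _ in range(n): A.append(np.r_[robot.read_force()@R-f0,robot.read_ft_torque()@R-m0]); robot.dwell(.015)
    f=np.mean(A,0); e=(robot.read_position()-P)@R*1e3; w=np.degrees(cv2.Rodrigues(robot.read_tcp_rot()@pR(1).T)[0].ravel()@R)
    print(tag,f.round(2),'rot',w.round(2),'pos',e.round(2),'cop xy h.33',((-f[4]-.33*f[0])/f[2]*1e3).round(1),((f[3]-.33*f[1])/f[2]*1e3).round(1)); return f
E
python3 - <<'E'
from press import *
y=-.00065
for dx,pt in((.0003,0),(.0006,0),(.0006,.5),(.0006,-.5),(.0006,0)):
    robot.servo_line(P+R@[X0+dx,y,.0025],ori=ori(.2,pt),speed=.02); robot.dwell(.1); meas((dx,pt))
print(robot.read_t(),robot.read_grip_width()*88)
E
```

```text
(0.0003, 0) [ 0.83  0.15  7.59  0.01 -0.29 -0.  ] rot [ 0.27  0.03 -0.  ] pos [ 1.66 -0.03  3.26] cop xy h.33 2.4 -4.8
(0.0006, 0) [-0.79  0.33  7.82  0.05  0.23 -0.02] rot [0.28 0.07 0.  ] pos [ 1.67 -0.03  3.27] cop xy h.33 3.5 -8.1
(0.0006, 0.5) [-1.15  0.32  8.23  0.11  0.34 -0.02] rot [0.28 0.57 0.  ] pos [ 1.63 -0.02  3.27] cop xy h.33 5.0 0.6
(0.0006, -0.5) [ 0.35 -0.33  9.87 -0.17 -0.09 -0.07] rot [ 0.27 -0.54 -0.  ] pos [ 2.04 -0.17  3.22] cop xy h.33 -3.0 -6.1
(0.0006, 0) [ 0.21 -0.27  9.77 -0.17 -0.06 -0.07] rot [ 0.27 -0.03 -0.  ] pos [ 1.98 -0.12  3.24] cop xy h.33 -0.7 -7.9
28.7833 55.885100855193926
```

```bash
python3 - <<'E'
from prof import *
from rect import show
shot('fin'); show('fin',.010)
import io,contextlib
def edge(tag,n,z,ya,yb,xa,xb):
    D=np.load(f'{n}_{tag}.npz'); c=ccam(n); xs=np.arange(xa,xb,.25); ys=np.arange(ya,yb,.5)
    X,Y=np.meshgrid(xs,ys,indexing='ij'); W=P+np.stack([X,Y,np.full_like(X,z*1e3)],-1)/1e3@R.T
    uv=proj(W.reshape(-1,3),c).reshape(X.shape+(2,)).astype(np.float32)
    im=cv2.remap(D['p'],uv[...,0],uv[...,1],cv2.INTER_LINEAR).astype(float).mean(1); v=im[:,0]-im[:,2]
    h=(v.max()+v.min())/2; return [round(xs[i],2) for i in range(len(v)-1) if (v[i]-h)*(v[i+1]-h)<=0]
# z=0 for held back edge (side bottom), white-side half crossings
print('top held bottom edge z0',edge('fin','top',0,3,22,38,48),'green lower face edge',edge('fin','top',.008,-20,20,48,57))
for y in((3,12),(12,22),(-22,-12),(-12,0)): print(y,'held',edge('fin','top',0,*y,38,48),'green',edge('fin','top',.008,*y,48,57))
print('scene held bottom edge z0',edge('fin','scene',0,-20,20,-46,-35),'brown upper face',edge('fin','scene',.008,-20,20,-63,-47))
for y in((-22,-8),(8,22)): print(y,edge('fin','scene',0,*y,-46,-35),edge('fin','scene',.008,*y,-63,-47))
E
```

```text
top held bottom edge z0 [np.float64(39.0), np.float64(47.5)] green lower face edge [np.float64(53.5)]
(3, 12) held [np.float64(39.25)] green [np.float64(53.5)]
(12, 22) held [np.float64(39.0), np.float64(47.5)] green [np.float64(53.5)]
(-22, -12) held [np.float64(39.25)] green [np.float64(53.75)]
(-12, 0) held [np.float64(39.25), np.float64(47.5)] green [np.float64(53.5)]
scene held bottom edge z0 [np.float64(-38.25)] brown upper face [np.float64(-55.75)]
(-22, -8) [np.float64(-38.75)] [np.float64(-56.25)]
(8, 22) [np.float64(-38.25)] [np.float64(-55.5)]
```

View pics/rectT_fin.png

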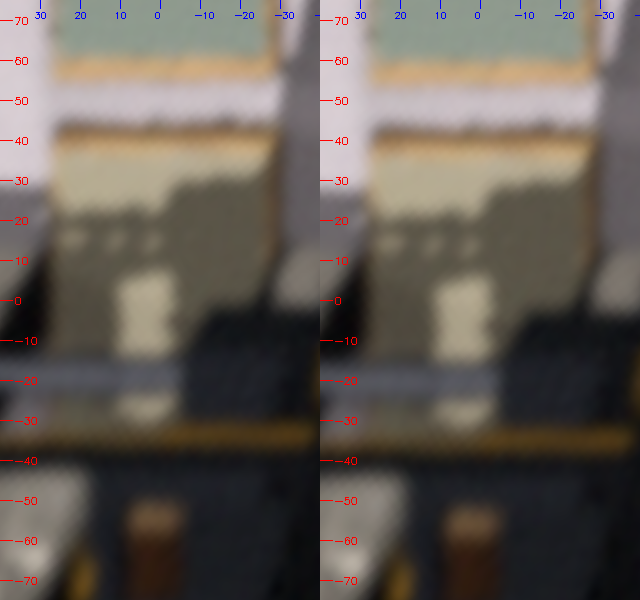

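View pics/rectS_fin.png

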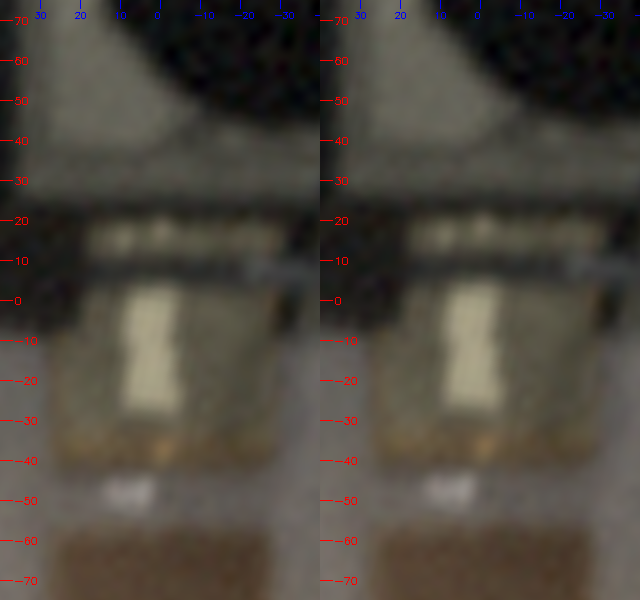

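```bash
python3 - <<'E'
from press import *
robot.dwell(3.0); meas('hold'); print(robot.read_t(),robot.read_grip_width()*88)
p,d=robot.grab_frame('scene'); cv2.imwrite('pics/final.png',p[:,:,::-1])
a=np.load('scene0.npz')['p'][215:290,270:330].astype(int); print('jar/vase diff',np.abs(a-p[215:290,270:330]).mean())
E
```

```text
hold [ 0.38 -0.3   9.9  -0.16 -0.07 -0.06] rot [ 0.27 -0.03  0.  ] pos [ 2.   -0.15  3.23] cop xy h.33 -5.9 -6.2
32.3 56.23014239123853
jar/vase diff 10.632962962962964
```

View pics/final.png

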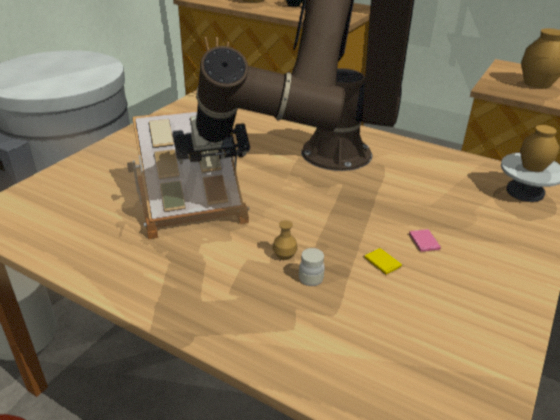

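The jar (312,267) and vase (285,241) are where they were, the board has not moved, and the tile is pressed on the board at about (210,163).

```bash
python3 - <<'E'
from press import *
robot.job_done(); print(robot.read_t(),(robot.read_force()@R-f0).round(1))
E
```

```text
the job is handed in; nothing more can be done
the job is handed in; nothing more can be done
```

I picked up the grey tile and brought it, glaze out, to the vacant place. I pressed it onto both foam pads and handed the job in at about 32 s, still gripping and pressing.

**Last checks:**
- **Press:** a steady 9.9 N along the slope's normal, with under 0.5 N of side force.
- **Flush:** the load sat about 6 mm off the pads' centre in each direction, so both pads carry it. I corrected a 0.27° sideways tilt using the measured moment.
- **Grip:** the jaws read 56 mm, the tile's width.
- **Surroundings:** the jar, the vase and the board's tilt looked unchanged by eye in the last picture.

**Where the checks disagreed:**
- **Spacing:** the top camera gives about 14.4 mm to the tile above. The coarser scene camera gives about 17 mm to the tile below. Weighing the two, the tile may sit about 1 mm too high on the slope. I judged that to be within measuring error and did not lift it again.
- **Small slip:** while I was checking the tilt under load, the gripper shifted about 0.35 mm up the slope. I could not tell whether the tile moved with it.
- **Easel direction:** the board rises to the right and back (−y), not to the left as the description says. I followed the pictures.

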